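# Wedge the pipe tight in the drilling jig

## Robot

A 7-joint arm with a two-finger parallel gripper is mounted at the origin on the work surface. World frame = base frame: x ahead of the robot, y to its left, z up, the work surface at z = 0. Lengths are in m, angles in rad, forces in N, time in s.
With the tool pointing down it reaches from about 0.4 to 0.9 m from the base axis. Payload 5.5 kg.
Tool frame: the origin (TCP) lies on the centre line of the jaws, within the pads' length; the fingertips stand 25 mm ahead of it and the grasp point (between the pads) lies 6 mm ahead of it (ctrl.tip_extent is the distance from the TCP to the fingertips, in m); z points along the fingers, x is the direction in which the jaws open and shut, and the axes are right-handed (so a half turn about z gives the same grasp; the last joint's range is limited). The gripper opens to 85 mm and grips with 20 to 120 N. Pads are 22 mm wide; open, the fingers measure 114 mm over their backs; the gripper's body (76 mm by 85 mm) begins 54 mm behind the grasp point. The pads swing forward as they close: fully open they stand 13 mm farther back than shut.
Start: joints at [0.263, 0.501, -0.427, 1.55, 0.221, 1.138, -0.21], TCP at [0.65, 0, 0.256] pointing down, gripper open.
Joint ranges: [-2.88, 2.88], [-0.31, 2.03], [-1.54, 1.56], [0.2, 2.42], [-1.41, 4.55], [0.19, 2.02], [-2.57, 2.57]. Speed limits (rad/s): [2.57, 2.57, 3.14, 3.14, 3.14, 3.14, 3.14].

## Interface

Orientations are given as a unit quaternion [w, x, y, z].
In Python, from workcell import ctrl gives the robot as it stands.
- The arm moves only by the tool servo_tool, never from a script. Its arguments are lists of equal length, an entry for each row: "linear": the shift along the world's x, y, z as a fraction of full scale, a list of three; "turn": the turn, a rotation vector about the world's x, y, z as a fraction of full scale, a list of three. In form: {"linear": [[dx, dy, dz], ...], "turn": [[ax, ay, az], ...]}. A call has exactly 5 rows; each row shifts and turns the pose as measured when the row begins; what a row does not reach is not made up. Full scale, the value 1, is 0.05 m for a shift and 60 degrees for a turn. A row lasts 1/8 s, in which the tool goes at most 62.5 mm and 10.7 degrees, less where a joint would pass 70% of its speed; a pose out of reach is approached as far as the arm can. A call with a number of a shift or a turn outside -1 to 1 is refused whole. A call with a gripper value outside its range is refused whole. "claw" is the opening, from -1 (shut) to 1 (fully open), so that 0 is half open, set as the call begins (left out, the last holds). The fingers move at their own pace and stop on an object; the grip force is fixed at half the most. Time passes only in rows, so rows that do not move let the fingers close, or fill a call up. It gives the time, the measured TCP pose, the force and the opening at its end, in the units of the state.
- ctrl.get_obs(): the state, without advancing time (a new reading comes with each control period).
- ctrl.grab_frame(name): name is "scene" or "side" or "wrist"; returns a dict with "image" (400x640x3 uint8, blue, green, red), "fx", "fy", "cx", "cy" (pixels), "dist_coeffs" ([k1, k2, p1, p2, k3] as OpenCV has them; the pictures are not rectified), "R" (3x3) and "t" (3): a world point X has camera coordinates R X + t. Camera axes: x right, y down, z forward; pixel columns grow to the right and rows downward; lengths in m; the calibration is good to about 2 mm. A picture is of the moment at which its call begins. There is no depth.
- ctrl.finish_job(): hands the job in, once; it reports no verdict.
The state is a dict: "time": time; "q": joint angles; "qd": joint speeds; "effort": joint torques, N m; "tool_pos": TCP position; "tool_rot": TCP orientation; "ft_force": force on the tool from outside, world axes, zero at the start; "wrist_torque": the same for the moment, N m; "grip_width": finger opening in m.
Only numpy, scipy, OpenCV 4.12 (cv2) and the standard library are available. Lean on these libraries where they do the work, as an engineer would, in place of code of your own. Each camera call takes 0.05 s, during which the arm holds its last target. There are 200 camera calls.

## Task

The pipe lies loose in the wooden drilling jig on the bench. Pick up the hammer and, holding it, drive the wedge in along the pipe with repeated separate taps on its thick end, not one long push, until it stops advancing and holds the pipe tight against the fence; do not touch the wedge with the hand. Then lay the hammer down flat on the bench, not on the jig, and leave the bowl, the pipe tee and the drill where they are.

Things in the scene. Friction and masses are not known exactly. Their poses are not given: they have to be found in the camera images.
- jig: Wooden jig, fixed. Base board 200 (x) by 310 (y) by 18 mm; origin on the bench, board from y -190 to +120, x -100 to +100 mm. y runs along the pipe. Fence 45 mm high on the +x side, inner face at x +62; cleat 160 mm long, 40 mm high on the -x side, slanting 1:6 so that its gap to the pipe narrows towards -y. The wedge is driven along -y of the jig. An end stop at the pipe's -y end.
- pipe: White plastic pipe, 42 mm outside diameter, 250 mm long, lying on the board along the jig's y, loose, a millimetre or two off the fence. Origin at mid-length on its underside as built; y runs along its axis. It may roll about y.
- wedge: Hardwood wedge, 180 mm long, 40 mm high, 10 mm thick at the thin end, 40 mm at the thick end, 0.1 kg, loose on the board between pipe and cleat, thin end to -y of the jig. Origin on the underside, half-way along, on the straight face (+x side, by the pipe); y points to the thick end, z up. It slides with under 2 N until it jams; friction then holds it.
- wedge_tail (a point): Centre of the wedge's flat thick end face (40 by 40 mm), the face to be tapped, 38 mm above the bench, clear of cleat and pipe end. Axes as the wedge. It starts 145 to 180 mm along +y from the jig's origin; the wedge begins to bite at 115 mm and is tight at about 113 mm. Once tight, a tap that meets 15 to 25 N moves it 2 mm at most; such taps are enough.
- hammer: Soft-face hammer lying on its side on the bench, 0.42 kg. Origin on the underside, below the centre of the head; x points from the handle towards the head (the handle goes to -x), the head lies across it along y, z up.
- hammer_head (a point): Centre of the hammer head: a cylinder 34 mm in diameter and 96 mm long along the hammer's y; both end faces are flat and alike, 48 mm from this point, either may strike. 17 mm above the bench as it lies. Axes as the hammer.
- hammer_neck (a point): On the handle's axis, 45 mm behind the head centre, the place to grip, close to the centre of mass: 24 mm wide (hammer's y), 26 mm high, axis 17 mm above the bench as it lies. The handle keeps this section from 15 to 135 mm behind the head centre, then is 28 by 34 mm and ends at 230 mm. Axes as the hammer. Grip with 40 to 60 N so that the head does not twist.
- bowl: White bowl, 140 mm wide, 55 mm high, a bystander; origin under its centre.
- tee: White plastic pipe tee, 110 mm long, 57 mm high, a bystander; origin under its centre.
- drill: Cordless drill standing on its battery, 210 mm high, a bystander; origin under its centre.
Mind the look-alikes: they are no part of the job. What is meant by the wedge is not black, and is the smaller of those in its own colour.

How it is judged:
By the outcome, as a careful person would: the job done as asked, in the order asked, and still so for the second after the job is handed in, with the robot touching nothing.
It also fails if it takes over 42 s, if anything falls off the work surface, if the arm or the gripper's body presses on something with over 40 N, if the wrist force passes 120 N, or if a joint passes its speed limit or range.

## Working session

There is one attempt and no reset: what is moved stays moved. The work goes in short steps, Python scripts to look and compute and a tool call to move; the robot and the scene stay as the last step left them, time stands still between calls to the robot, and variables do not carry over. Pictures are saved under pics/ and viewed, about 8 in all and at most 12, crops included, and the job is handed in when it is done.

Besides the shell and the picture viewer there is one more tool, called after "Emit:" as name(argument=value, ...), one argument or row to a line, values as JSON. servo_tool: Moves the arm, as the interface text tells. Its arguments: {"type":"object","properties":{"linear":{"type":"array"},"turn":{"type":"array"},"claw":{"type":"number"}},"required":["linear","turn"]}

```bash
mkdir -p pics; cat > h.py <<'E'
import numpy as np, cv2, pickle
from workcell import ctrl
def grab(n, save=None):
    f=ctrl.grab_frame(n)
    if save: cv2.imwrite('pics/%s.png'%save, f['image']); pickle.dump(f,open('pics/%s.pkl'%save,'wb'))
    return f
def K(f): return np.array([[f['fx'],0,f['cx']],[0,f['fy'],f['cy']],[0,0,1.]])
def plane(f,px,z):
    p=cv2.undistortPoints(np.array(px,float).reshape(-1,1,2),K(f),np.array(f['dist_coeffs'],float)).reshape(-1,2)
    R=np.array(f['R']);t=np.array(f['t']); c=-R.T@t
    d=np.c_[p,np.ones(len(p))]@R
    return c+d*((z-c[2])/d[:,2])[:,None]
def proj(f,X):
    return cv2.projectPoints(np.array(X,float).reshape(-1,1,3),cv2.Rodrigues(np.array(f['R'],float))[0],np.array(f['t'],float),K(f),np.array(f['dist_coeffs'],float))[0].reshape(-1,2)
def load(s): return pickle.load(open('pics/%s.pkl'%s,'rb'))
E
python3 - <<'E'
from h import *
a=grab('scene','scene0');b=grab('side','side0');c=grab('wrist','wrist0')
for f in(a,b,c): print(-np.array(f['R']).T@np.array(f['t']), f['fx'])
print(ctrl.get_obs())
E
```

```text
[ 1.33893565 -0.07857773  0.90309995] 432.44562827506724
[0.35563287 0.83333307 1.02033219] 468.3053756407348
[0.64907398 0.06697891 0.37335726] 344.58657031895837
{'time': 0.15, 'q': array([ 0.26319796,  0.50165641, -0.42680908,  1.55119459,  0.22080557,
        1.13831932, -0.21029263]), 'qd': array([ 0.0010322 , -0.0024295 , -0.00083564, -0.00353146,  0.00119467,
       -0.00082785, -0.00035057]), 'effort': array([-7.84630305e-03, -5.70037007e+01, -5.82563952e+00, -2.81283009e+01,
        1.07005105e-02,  7.80367671e-03, -3.10690336e-05]), 'tool_pos': array([ 6.49502275e-01, -4.69478566e-05,  2.55487215e-01]), 'tool_rot': array([-2.23142756e-05,  9.99999707e-01,  1.57127984e-05, -7.64649000e-04]), 'ft_force': array([-0.54758934,  0.21664203, -1.19835488]), 'wrist_torque': array([-0.01580068,  0.01819638,  0.02705489]), 'grip_width': 0.08512284603892573}
```

View pics/scene0.png

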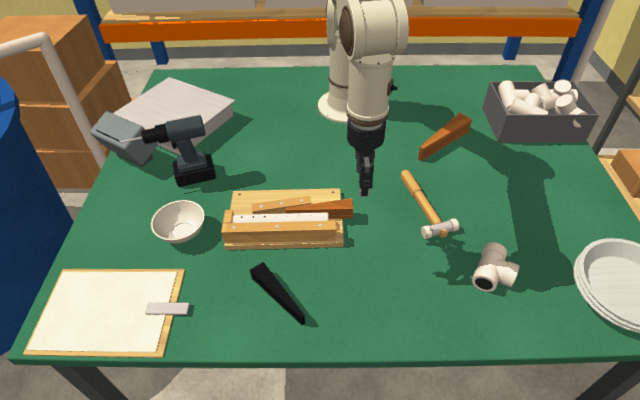

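View pics/side0.png

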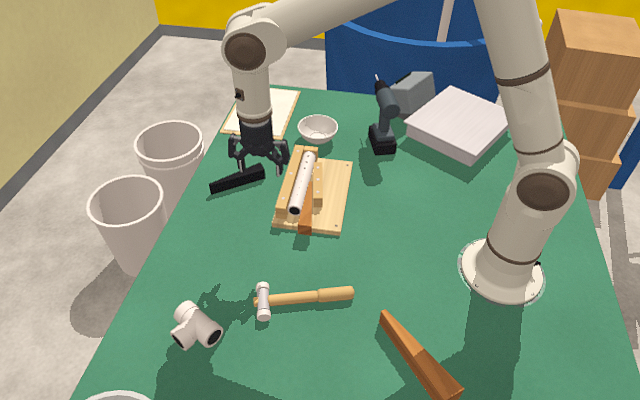

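```bash
python3 - <<'E'
from h import *
a=load('scene0')['image'];b=load('side0')['image']
A=cv2.resize(a[165:260,215:475],None,fx=3,fy=3,interpolation=cv2.INTER_CUBIC)
B=cv2.resize(b[135:335,160:360],None,fx=3,fy=3,interpolation=cv2.INTER_CUBIC)[:, :]
B=B[:, :]
cv2.imwrite('pics/c1.png',A);cv2.imwrite('pics/c2.png',B)
E
```

```text
(no output)
```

View pics/c1.png

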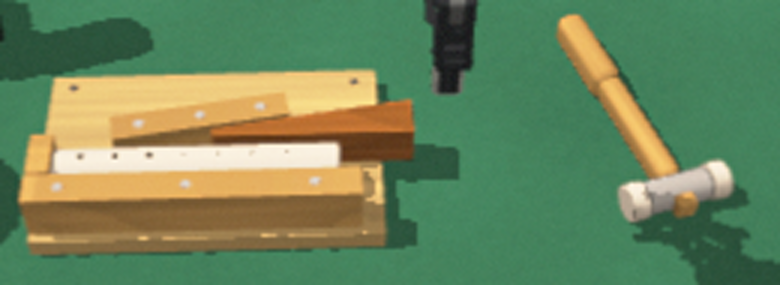

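View pics/c2.png

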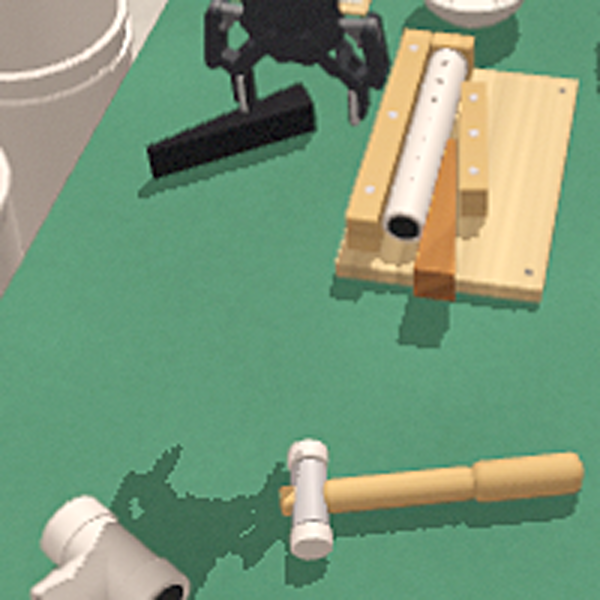

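```bash
cat > m.py <<'E'
from h import *
def mask(f,kind,roi):
    h=cv2.cvtColor(f['image'],cv2.COLOR_BGR2HSV); H,S,V=[h[...,i].astype(int) for i in range(3)]
    m={'head':(S<70)&(V>120),'handle':(H>10)&(H<28)&(S>90)&(V>110),'wedge':(H<14)&(S>150)&(V>60)}[kind]
    o=np.zeros(m.shape,np.uint8);x0,y0,x1,y1=roi;o[y0:y1,x0:x1]=m[y0:y1,x0:x1]
    n,l,st,_=cv2.connectedComponentsWithStats(o); 
    return (l==1+st[1:,4].argmax()).astype(np.uint8)
def rect(f,m,z):
    c=max(cv2.findContours(m,cv2.RETR_EXTERNAL,cv2.CHAIN_APPROX_NONE)[0],key=cv2.contourArea).reshape(-1,2)
    P=plane(f,c,z)[:,:2]
    r=cv2.minAreaRect((P*1000).astype(np.float32)); return r,P
E
python3 - <<'E'
from m import *
for n,hr,kr,wr in (('scene0',(410,210,470,245),(395,165,450,235),(280,190,360,225)),('side0',(250,275,280,325),(265,280,360,312),(290,170,320,240))):
    f=load(n)
    print(n,'head',rect(f,mask(f,'head',hr),.017)[0],'handle',rect(f,mask(f,'handle',kr),.017)[0])
    m=mask(f,'wedge',wr);r,P=rect(f,m,.058)
    c=max(cv2.findContours(m,0,cv2.CHAIN_APPROX_NONE)[0],key=cv2.contourArea)
    ap=cv2.approxPolyDP(c,2,True).reshape(-1,2);print('wedge',m.sum(),ap.tolist(),plane(f,ap,.058)[:,:2].round(4).tolist())
f=load('scene0');print('board scene',plane(f,[(232.3,190),(340.7,188.3)],.018).round(4))
f=load('side0');print('board side',plane(f,[(352.7,161.7),(341,231.7),(272.3,224)],.018).round(4))
print('tail top side',plane(f,[(299,223.3),(312,223.3)],.058).round(4),'bot',plane(f,[(298.3,233.3),(311.7,234.6)],.018).round(4))
E
```

```text
scene0 head ((601.2481689453125, 223.12191772460938), (41.81021499633789, 115.76704406738281), 17.062379837036133) handle ((480.1712341308594, 184.8266143798828), (220.884765625, 37.70894241333008), 17.272714614868164)
wedge 439 [[351, 199], [344, 199], [344, 205], [340, 200], [336, 203], [333, 201], [333, 205], [331, 202], [314, 204], [312, 207], [311, 204], [304, 205], [296, 211], [322, 209], [331, 212], [329, 217], [351, 217], [352, 207], [347, 205], [351, 203]] [[0.5322, -0.0116], [0.5319, -0.0305], [0.554, -0.0312], [0.5355, -0.0414], [0.5465, -0.0524], [0.539, -0.0603], [0.5537, -0.0606], [0.5426, -0.0657], [0.5494, -0.1113], [0.5602, -0.1165], [0.5493, -0.1193], [0.5527, -0.138], [0.574, -0.1585], [0.5677, -0.0899], [0.5787, -0.0663], [0.5961, -0.0717], [0.5968, -0.0146], [0.5616, -0.0103], [0.5542, -0.0233], [0.547, -0.0123]]
side0 head ((601.54736328125, 218.8611602783203), (35.78898239135742, 117.3968734741211), 16.490720748901367) handle ((484.6713562011719, 183.15676879882812), (216.72775268554688, 39.68461608886719), 17.361209869384766)
wedge 102 [[298, 224], [299, 233], [310, 234], [310, 226], [307, 228], [306, 225]] [[0.5598, -0.0125], [0.5502, 0.0191], [0.5202, 0.017], [0.5258, -0.0115], [0.5325, -0.0028], [0.5374, -0.0131]]
board scene [[ 0.4532 -0.3514  0.018 ]
 [ 0.4507 -0.0362  0.018 ]]
board side [[ 0.4495 -0.3527  0.018 ]
 [ 0.4423 -0.042   0.018 ]
 [ 0.6409 -0.0336  0.018 ]]
tail top side [[ 0.5576 -0.0156  0.058 ]
 [ 0.5223 -0.0224  0.058 ]] bot [[ 0.56   -0.0133  0.018 ]
 [ 0.5219 -0.0157  0.018 ]]
```

Candidates: brown wedge in the jig at scene (330,208), a larger brown one at (445,137) and a black one at (278,293). I choose the one in the jig, and the crop confirms it: thin end towards the bowl, thick end at about (352,207). The hammer head is at about scene (441,229), side (263,300), with its neck at about (0.557, 0.207) and yaw about 17°.

Emit:
servo_tool(
  linear=[
    [-0.37,0.83,-0.2],
    [-0.37,0.83,-0.2],
    [-0.37,0.83,-0.2],
    [-0.37,0.83,-0.2],
    [-0.37,0.83,-0.2],
  ],
  turn=[
    [0,0,-0.17],
    [0,0,-0.17],
    [0,0,-0.17],
    [0,0,-0.17],
    [0,0,-0.17],
  ],
  claw=1,
)

```text
time: 0.78
tool_pos: [0.5555, 0.2061, 0.2028]
tool_rot: [0.001, 0.894, -0.447, -0.001]
ft_force: [-0.3, 2.1, 0.4]
grip_width: 0.0856
```

```bash
cat > st.py <<'E'
from h import *
from scipy.spatial.transform import Rotation as R
o=ctrl.get_obs();q=o['tool_rot'];M=R.from_quat([q[1],q[2],q[3],q[0]]).as_matrix()
print('t',round(o['time'],2),'p',o['tool_pos'].round(4),'yaw x',np.degrees(np.arctan2(M[1,0],M[0,0])).round(1),'z',M[:,2].round(3),'F',o['ft_force'].round(1),'w',round(o['grip_width'],4),'q',o['q'].round(2))
E
python3 st.py; python3 -c "from workcell import ctrl;print(ctrl.tip_extent)"
```

```text
t 0.78 p [0.5555 0.2061 0.2028] yaw x -53.1 z [-0.002 -0.001 -1.   ] F [-0.3  2.1  0.4] w 0.0856 q [-0.17  0.44 -0.3   1.75  0.15  0.97 -1.45]
0.025
```

Emit:
servo_tool(
  linear=[
    [0,0,-0.2],
    [0,0,-0.2],
    [0,0,-0.2],
    [0,0,0],
    [0,0,0],
  ],
  turn=[
    [0,0,-0.17],
    [0,0,-0.16],
    [0,0,0],
    [0,0,0],
    [0,0,0],
  ],
)

```text
time: 1.4
tool_pos: [0.5513, 0.2122, 0.1702]
tool_rot: [0.001, 0.806, -0.592, -0.003]
ft_force: [0.3, 0.3, 0.2]
grip_width: 0.0856
```

```bash
python3 st.py; python3 - <<'E'
from m import *
f=grab('wrist','wrist1')
for z in(.017,):
  P=proj(f,[[.6,.2205,.017],[.557,.207,.017]]);print(P)
E
```

```text
t 1.4 p [0.5513 0.2122 0.1702] yaw x -72.7 z [-0.006  0.002 -1.   ] F [0.3 0.3 0.2] w 0.0856 q [-0.24  0.47 -0.22  1.78  0.12  0.91 -1.78]
[[327.61438942 127.94151286]
 [327.30397289 184.89453964]]
```

View pics/wrist1.png

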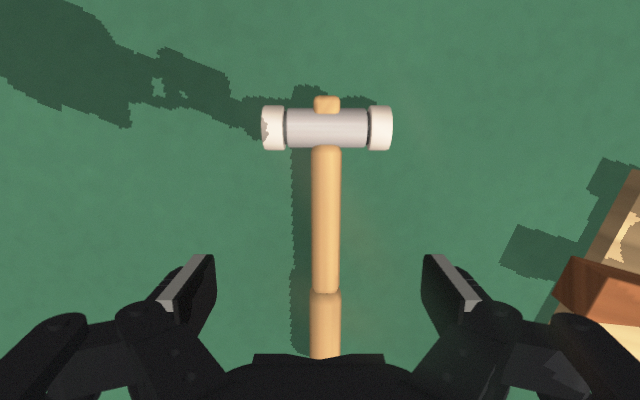

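The wrist view shows the hammer where predicted: head at (326,128), handle vertical at column 326. Descending.

Emit:
servo_tool(
  linear=[
    [0.11,-0.1,-0.5],
    [0,0,-0.6],
    [0,0,-0.6],
    [0,0,-0.6],
    [0,0,0],
  ],
  turn=[
    [0,0,0],
    [0,0,0],
    [0,0,0],
    [0,0,0],
    [0,0,0],
  ],
)

```text
time: 2.08
tool_pos: [0.5607, 0.2058, 0.0559]
tool_rot: [-0.002, 0.806, -0.592, -0.001]
ft_force: [-1.1, -0.8, -0.3]
grip_width: 0.0856
```

```bash
python3 st.py
```

```text
t 2.08 p [0.5607 0.2058 0.0559] yaw x -72.6 z [ 0.001  0.004 -1.   ] F [-1.1 -0.8 -0.3] w 0.0856 q [-0.25  0.64 -0.19  1.82  0.17  0.69 -1.8 ]
```

Emit:
servo_tool(
  linear=[
    [-0.04,0.02,-0.26],
    [-0.03,0.0,-0.25],
    [0,0,0],
    [0,0,0],
    [0,0,0],
  ],
  turn=[
    [0,0,0],
    [0,0,0],
    [0,0,0],
    [0,0,0],
    [0,0,0],
  ],
)

```text
time: 2.7
tool_pos: [0.5599, 0.2078, 0.0328]
tool_rot: [-0.005, 0.806, -0.592, 0.001]
ft_force: [-0.4, 0.5, -0.3]
grip_width: 0.0857
```

```bash
python3 st.py
```

```text
t 2.7 p [0.5599 0.2078 0.0328] yaw x -72.6 z [ 0.007  0.006 -1.   ] F [-0.4  0.5 -0.3] w 0.0857 q [-0.26  0.67 -0.18  1.83  0.18  0.65 -1.81]
```

Emit:
servo_tool(
  linear=[
    [-0.04,0,-0.06],
    [-0.02,0,-0.03],
    [0,0,0],
    [0,0,0],
    [0,0,0],
  ],
  turn=[
    [0.005,-0.007,0],
    [0,0,0],
    [0,0,0],
    [0,0,0],
    [0,0,0],
  ],
  claw=-1,
)

```text
time: 3.32
tool_pos: [0.5573, 0.208, 0.0289]
tool_rot: [-0.01, 0.806, -0.592, 0.003]
ft_force: [-0.6, 0.4, -1.0]
grip_width: 0.023
```

Emit:
servo_tool(
  linear=[
    [0,0,0],
    [0,0,0],
    [0,0,0],
    [0,0,0],
    [0,0,0],
  ],
  turn=[
    [0,0,0],
    [0,0,0],
    [0,0,0],
    [0,0,0],
    [0,0,0],
  ],
)

```text
time: 3.95
tool_pos: [0.5573, 0.208, 0.0289]
tool_rot: [-0.01, 0.806, -0.592, 0.003]
ft_force: [0.4, 0.5, 1.2]
grip_width: 0.0232
```

```bash
python3 st.py
```

```text
t 3.95 p [0.5573 0.208  0.0289] yaw x -72.6 z [ 0.016  0.012 -1.   ] F [0.4 0.5 1.2] w 0.0232 q [-0.26  0.67 -0.18  1.85  0.18  0.62 -1.82]
```

Emit:
servo_tool(
  linear=[
    [0,0,0.5],
    [-0.1,-0.1,0.5],
    [-0.36,-0.6,0.3],
    [-0.36,-0.6,0],
    [-0.36,-0.6,0],
  ],
  turn=[
    [0,0,0],
    [0,0,-0.1],
    [0,0,-0.1],
    [0,0,-0.1],
    [0,0,0],
  ],
)

```text
time: 4.58
tool_pos: [0.4944, 0.1131, 0.0923]
tool_rot: [0.008, -0.701, 0.713, -0.002]
ft_force: [0.0, -0.4, -4.0]
grip_width: 0.0228
```

```bash
python3 st.py
```

```text
t 4.58 p [0.4944 0.1131 0.0923] yaw x -90.9 z [ 0.014  0.009 -1.   ] F [ 0.  -0.4 -4. ] w 0.0228 q [-0.17  0.45 -0.12  2.05  0.08  0.63 -1.94]
```

Emit:
servo_tool(
  linear=[
    [0.04,-0.1,-0.3],
    [0.0,-0.1,-0.3],
    [0,0,0],
    [0,0,0],
    [0,0,0],
  ],
  turn=[
    [0,0,0.04],
    [0,0,0],
    [0,0,0],
    [0,0,0],
    [0,0,0],
  ],
)

```text
time: 5.2
tool_pos: [0.4933, 0.1001, 0.06]
tool_rot: [-0.006, 0.715, -0.699, 0.0]
ft_force: [-0.3, 0.9, -3.9]
grip_width: 0.0227
```

```bash
python3 st.py; python3 - <<'E'
from h import *
a=grab('scene','scene2');b=grab('side','side2')
A=cv2.resize(a['image'][160:260,260:460],None,fx=4,fy=4,interpolation=cv2.INTER_CUBIC)
cv2.imwrite('pics/s2a.png',A)
B=cv2.resize(b['image'][140:290,220:360],None,fx=4,fy=4,interpolation=cv2.INTER_CUBIC);cv2.imwrite('pics/s2b.png',B)
E
```

```text
t 5.2 p [0.4933 0.1001 0.06  ] yaw x -88.7 z [ 0.009  0.008 -1.   ] F [-0.3  0.9 -3.9] w 0.0227 q [-0.15  0.51 -0.12  2.06  0.1   0.57 -1.89]
```

View pics/s2a.png

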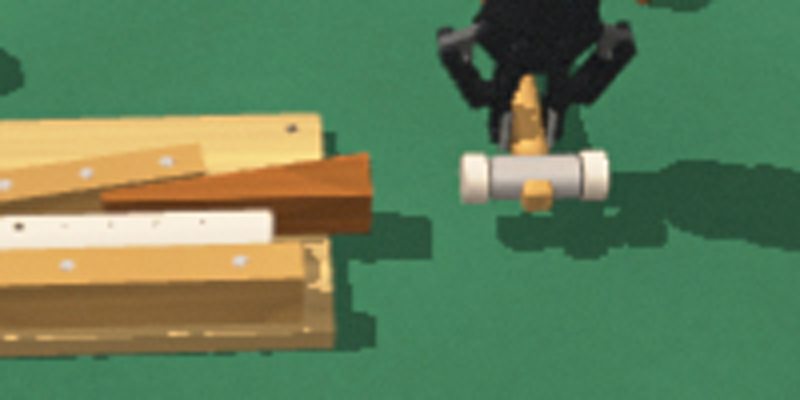

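View pics/s2b.png

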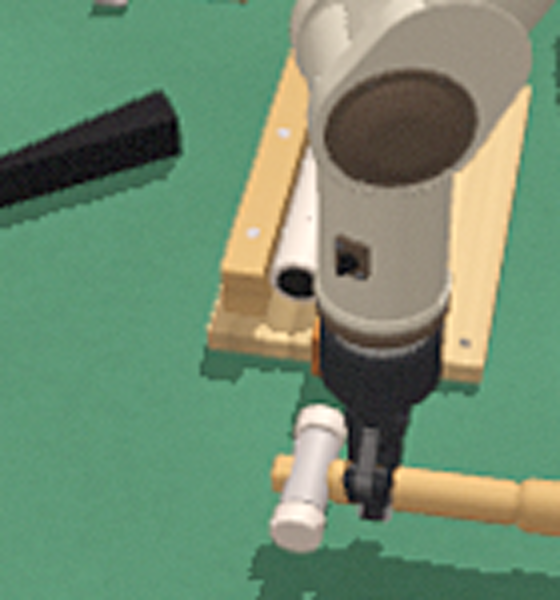

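```bash
python3 - <<'E'
from h import *
f=load('scene2');g=lambda p,z:plane(f,np.array(p)/4+[260,160],z).round(4).tolist()
print('tail top',g([(370,154),(371,197)],.058),'bot',g([(372,232)],.018))
print('head',g([(535,177),(462,179),(608,174)],.048))
f=load('side2');g=lambda p,z:plane(f,np.array(p)/4+[220,140],z).round(4).tolist()
print('side head',g([(311,478),(322,420),(298,528)],.048))
E
```

```text
tail top [[0.5304, -0.0074, 0.058], [0.5697, -0.0087, 0.058]] bot [[0.5654, -0.0063, 0.018]]
head [[0.5438, 0.1036, 0.048], [0.545, 0.0542, 0.048], [0.5417, 0.1533, 0.048]]
side head [[0.5362, 0.1005, 0.048], [0.5393, 0.0514, 0.048], [0.5359, 0.1411, 0.048]]
```

The scene crop shows the wedge tail's top edge at (370,154) to (371,197), with the head's striking face at (462,179) lined up with it. The side crop confirms the head is level and square. Going to just short of contact.

Emit:
servo_tool(
  linear=[
    [0.08,-0.4,-0.16],
    [0.03,-0.4,0],
    [0,-0.3,0],
    [0,0,0],
    [0,0,0],
  ],
  turn=[
    [0,0,0],
    [0,0,0],
    [0,0,0],
    [0,0,0],
    [0,0,0],
  ],
)

```text
time: 5.92
tool_pos: [0.5006, 0.0464, 0.0535]
tool_rot: [-0.008, 0.716, -0.698, 0.001]
ft_force: [0.2, 0.9, -4.1]
grip_width: 0.0229
```

```bash
python3 st.py
```

```text
t 5.92 p [0.5006 0.0464 0.0535] yaw x -88.5 z [ 0.013  0.01  -1.   ] F [ 0.2  0.9 -4.1] w 0.0229 q [-0.04  0.52 -0.12  2.07  0.1   0.55 -1.78]
```

Emit:
servo_tool(
  linear=[
    [-0.05,-0.18,-0.02],
    [0,-0.18,0],
    [0,0.2,0],
    [0,0.12,0],
    [0,0,0],
  ],
  turn=[
    [0,0,0],
    [0,0,0],
    [0,0,0],
    [0,0,0],
    [0,0,0],
  ],
)

```text
time: 6.55
tool_pos: [0.4979, 0.0467, 0.0527]
tool_rot: [-0.009, 0.717, -0.697, 0.001]
ft_force: [-1.2, -0.0, -3.2]
grip_width: 0.0232
```

```bash
python3 st.py; python3 - <<'E'
from m import *
f=grab('scene','scene3');m=mask(f,'wedge',(280,190,365,225));x=np.where(m)[1];print(x.max())
f0=load('scene2');m=mask(f0,'wedge',(280,190,365,225));print(np.where(m)[1].max())
for n,g in(('a',f0),('b',f)):
  m=mask(g,'wedge',(280,190,365,225));print([int(np.where(r)[0].max()) if r.any() else 0 for r in m[196:222]])
E
```

```text
t 6.55 p [0.4979 0.0467 0.0527] yaw x -88.4 z [ 0.013  0.011 -1.   ] F [-1.2 -0.  -3.2] w 0.0232 q [-0.04  0.52 -0.13  2.07  0.1   0.54 -1.77]
348
352
[0, 0, 0, 351, 351, 351, 351, 351, 351, 348, 350, 352, 352, 351, 351, 350, 349, 350, 351, 351, 351, 350, 332, 0, 0, 0]
[0, 0, 0, 348, 348, 348, 348, 348, 348, 348, 347, 348, 347, 348, 347, 347, 348, 347, 347, 348, 348, 348, 334, 0, 0, 0]
```

Emit:
servo_tool(
  linear=[
    [0,-0.28,0],
    [0,-0.26,0],
    [0,0.2,0],
    [0,0.15,0],
    [0,0,0],
  ],
  turn=[
    [0,0,0],
    [0,0,0],
    [0,0,0],
    [0,0,0],
    [0,0,0],
  ],
)

```text
time: 7.22
tool_pos: [0.4979, 0.0349, 0.0526]
tool_rot: [-0.008, 0.716, -0.698, 0.001]
ft_force: [-0.1, -0.3, -4.6]
grip_width: 0.0232
```

```bash
python3 st.py
```

```text
t 7.22 p [0.4979 0.0349 0.0526] yaw x -88.5 z [ 0.013  0.011 -1.   ] F [-0.1 -0.3 -4.6] w 0.0232 q [-0.01  0.51 -0.13  2.08  0.1   0.54 -1.75]
```

Emit:
servo_tool(
  linear=[
    [0,-0.26,0],
    [0,-0.22,0],
    [0,0.22,0],
    [0,0.1,0],
    [0,0,0],
  ],
  turn=[
    [0,0,0],
    [0,0,0],
    [0,0,0],
    [0,0,0],
    [0,0,0],
  ],
)

```text
time: 7.85
tool_pos: [0.4978, 0.0265, 0.0527]
tool_rot: [-0.008, 0.717, -0.697, 0.001]
ft_force: [0.5, -0.1, -3.7]
grip_width: 0.023
```

```bash
cat > w.py <<'E'
from m import *
f=grab('scene');m=mask(f,'wedge',(280,190,365,225));e=[int(np.where(r)[0].max()) for r in m[199:217] if r.any()]
e=np.median(e);print('edge',e,plane(f,[(e,208)],.05)[0].round(4))
E
python3 st.py;python3 w.py
```

```text
t 7.85 p [0.4978 0.0265 0.0527] yaw x -88.4 z [ 0.013  0.011 -1.   ] F [ 0.5 -0.1 -3.7] w 0.023 q [ 0.    0.51 -0.13  2.08  0.1   0.54 -1.74]
edge 341.0 [ 0.5575 -0.0392  0.05  ]
```

Emit:
servo_tool(
  linear=[
    [0,-0.26,0],
    [0,-0.18,0],
    [0,0.2,0],
    [0,0.1,0],
    [0,0,0],
  ],
  turn=[
    [0,0,0],
    [0,0,0],
    [0,0,0],
    [0,0,0],
    [0,0,0],
  ],
)

```text
time: 8.52
tool_pos: [0.4984, 0.0194, 0.0528]
tool_rot: [-0.009, 0.717, -0.697, 0.001]
ft_force: [0.8, -0.0, -4.1]
grip_width: 0.0231
```

```bash
python3 st.py;python3 w.py
```

```text
t 8.53 p [0.4984 0.0194 0.0528] yaw x -88.4 z [ 0.015  0.011 -1.   ] F [ 0.8 -0.  -4.1] w 0.0231 q [ 0.02  0.51 -0.13  2.08  0.1   0.54 -1.72]
edge 339.0 [ 0.5574 -0.0445  0.05  ]
```

Emit:
servo_tool(
  linear=[
    [0,0,0],
    [0,0,0],
    [0,-0.2,0],
    [0,-0.12,0],
    [0,-0.08,0],
  ],
  turn=[
    [0,0,0],
    [0,0,0],
    [0,0,0],
    [0,0,0],
    [0,0,0],
  ],
)

```text
time: 9.2
tool_pos: [0.4983, 0.0021, 0.0529]
tool_rot: [-0.011, 0.718, -0.695, -0.0]
ft_force: [-2.1, 17.5, -1.7]
grip_width: 0.0231
```

Emit:
servo_tool(
  linear=[
    [0,0.2,0],
    [0,0.1,0],
    [0,0,0],
    [0,0,0],
    [0,0,0],
  ],
  turn=[
    [0,0,0],
    [0,0,0],
    [0,0,0],
    [0,0,0],
    [0,0,0],
  ],
)

```text
time: 9.82
tool_pos: [0.4982, 0.0157, 0.0528]
tool_rot: [-0.01, 0.718, -0.696, 0.0]
ft_force: [-0.4, 0.1, -3.7]
grip_width: 0.023
```

```bash
python3 st.py;python3 w.py
```

```text
t 9.82 p [0.4982 0.0157 0.0528] yaw x -88.3 z [ 0.014  0.014 -1.   ] F [-0.4  0.1 -3.7] w 0.023 q [ 0.03  0.51 -0.13  2.08  0.1   0.54 -1.71]
edge 338.0 [ 0.5574 -0.0472  0.05  ]
```

Emit:
servo_tool(
  linear=[
    [0,0,0],
    [0,0,0],
    [0,-0.16,0],
    [0,-0.1,0],
    [0,-0.1,0],
  ],
  turn=[
    [0,0,0],
    [0,0,0],
    [0,0,0],
    [0,0,0],
    [0,0,0],
  ],
)

```text
time: 10.5
tool_pos: [0.4977, 0.0018, 0.0529]
tool_rot: [-0.012, 0.72, -0.694, -0.002]
ft_force: [-2.6, 20.3, 0.3]
grip_width: 0.0231
```

Emit:
servo_tool(
  linear=[
    [0,0.2,0],
    [0,0.1,0],
    [0,0,0],
    [0,0,0],
    [0,0,0],
  ],
  turn=[
    [0,0,0],
    [0,0,0],
    [0,0,0],
    [0,0,0],
    [0,0,0],
  ],
)

```text
time: 11.12
tool_pos: [0.4978, 0.0158, 0.0528]
tool_rot: [-0.011, 0.719, -0.695, -0.001]
ft_force: [0.4, -0.2, -3.9]
grip_width: 0.0229
```

```bash
python3 st.py;python3 w.py
```

```text
t 11.12 p [0.4978 0.0158 0.0528] yaw x -88.0 z [ 0.014  0.018 -1.   ] F [ 0.4 -0.2 -3.9] w 0.0229 q [ 0.04  0.51 -0.14  2.08  0.1   0.54 -1.7 ]
edge 338.0 [ 0.5574 -0.0472  0.05  ]
```

Emit:
servo_tool(
  linear=[
    [0,0,0],
    [0,0,0],
    [0,-0.16,0],
    [0,-0.1,0],
    [0,-0.12,0],
  ],
  turn=[
    [-0.008,0,-0.007],
    [0,0,0],
    [0,0,0],
    [0,0,0],
    [0,0,0],
  ],
)

```text
time: 11.8
tool_pos: [0.4972, 0.0018, 0.0529]
tool_rot: [-0.01, 0.718, -0.696, -0.001]
ft_force: [-4.0, 23.9, 0.6]
grip_width: 0.0229
```

Emit:
servo_tool(
  linear=[
    [0,0.2,0],
    [0,0.1,0],
    [0,0,0],
    [0,0,0],
    [0,0,0],
  ],
  turn=[
    [0,0,0],
    [0,0,0],
    [0,0,0],
    [0,0,0],
    [0,0,0],
  ],
)

```text
time: 12.42
tool_pos: [0.4972, 0.0157, 0.0529]
tool_rot: [-0.01, 0.718, -0.696, -0.0]
ft_force: [0.0, -0.3, -4.9]
grip_width: 0.0232
```

Emit:
servo_tool(
  linear=[
    [0,0,0],
    [0,0,0],
    [0,-0.16,0],
    [0,-0.1,0],
    [0,-0.12,0],
  ],
  turn=[
    [0,0,0],
    [0,0,0],
    [0,0,0],
    [0,0,0],
    [0,0,0],
  ],
)

```text
time: 13.05
tool_pos: [0.4967, 0.0016, 0.053]
tool_rot: [-0.012, 0.72, -0.694, -0.003]
ft_force: [-2.7, 22.8, -0.4]
grip_width: 0.023
```

Emit:
servo_tool(
  linear=[
    [0,0.3,0],
    [0,0.5,0.1],
    [0,0.6,0.1],
    [0,0.6,0],
    [0,0,0],
  ],
  turn=[
    [0,0,0],
    [0,0,0],
    [0,0,0],
    [0,0,0],
    [0,0,0],
  ],
)

```text
time: 13.68
tool_pos: [0.4968, 0.1046, 0.0634]
tool_rot: [-0.012, 0.719, -0.695, -0.002]
ft_force: [-0.3, 0.1, -4.1]
grip_width: 0.0232
```

```bash
python3 st.py;python3 w.py; python3 - <<'E'
from h import *
a=grab('scene','scene4')
A=cv2.resize(a['image'][160:260,210:460],None,fx=3.2,fy=3.2,interpolation=cv2.INTER_CUBIC)
cv2.imwrite('pics/s4a.png',A)
E
```

```text
t 13.68 p [0.4968 0.1046 0.0634] yaw x -88.0 z [ 0.013  0.021 -1.   ] F [-0.3  0.1 -4.1] w 0.0232 q [-0.13  0.5  -0.14  2.06  0.09  0.57 -1.87]
edge 338.0 [ 0.5574 -0.0472  0.05  ]
```

View pics/s4a.png

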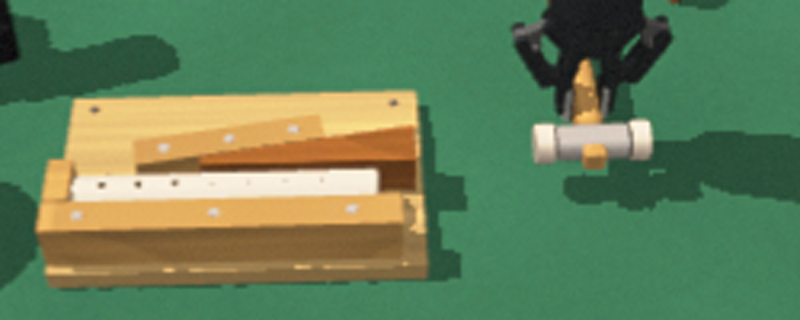

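The wedge tail edge is now at crop (415,155), level with the board end. It didn't move over the last three taps of 20–24 N. Laying the hammer down near its old spot.

Emit:
servo_tool(
  linear=[
    [0.4,0.37,0],
    [0.4,0.37,0],
    [0.36,0.36,0],
    [0,0,-0.3],
    [0,0,0],
  ],
  turn=[
    [-0.013,-0.005,0],
    [0,0,0],
    [0,0,0],
    [0,0,0],
    [0,0,0],
  ],
)

```text
time: 14.4
tool_pos: [0.5553, 0.148, 0.046]
tool_rot: [-0.004, 0.714, -0.7, 0.006]
ft_force: [-0.9, -0.5, -3.2]
grip_width: 0.0231
```

```bash
python3 st.py
```

```text
t 14.4 p [0.5553 0.148  0.046 ] yaw x -88.9 z [ 0.014 -0.002 -1.   ] F [-0.9 -0.5 -3.2] w 0.0231 q [-0.23  0.62 -0.11  1.89  0.12  0.63 -1.96]
```

Emit:
servo_tool(
  linear=[
    [0,0,-0.12],
    [0,0,-0.1],
    [0,0,-0.06],
    [0,0,-0.04],
    [0,0,0],
  ],
  turn=[
    [0.009,-0.004,0],
    [0,0,0],
    [0,0,0],
    [0,0,0],
    [0,0,0],
  ],
)

```text
time: 15.02
tool_pos: [0.5541, 0.1447, 0.029]
tool_rot: [-0.008, 0.713, -0.701, 0.004]
ft_force: [-0.7, -0.6, -1.7]
grip_width: 0.023
```

```bash
python3 st.py
```

```text
t 15.03 p [0.5541 0.1447 0.029 ] yaw x -89.1 z [ 0.017  0.006 -1.   ] F [-0.7 -0.6 -1.7] w 0.023 q [-0.22  0.64 -0.11  1.9   0.12  0.59 -1.95]
```

Emit:
servo_tool(
  linear=[
    [0,0,-0.02],
    [0,0,0],
    [0,0,0],
    [0,0,0],
    [0,0,0],
  ],
  turn=[
    [0,0,0],
    [0,0,0],
    [0,0,0],
    [0,0,0],
    [0,0,0],
  ],
)

```text
time: 15.65
tool_pos: [0.5546, 0.1452, 0.0289]
tool_rot: [-0.008, 0.713, -0.701, 0.004]
ft_force: [-1.5, -0.4, -2.0]
grip_width: 0.0232
```

Emit:
servo_tool(
  linear=[
    [0,0,0],
    [0,0,0],
    [0,0,0],
    [0,0,0],
    [0,0,0],
  ],
  turn=[
    [0,0,0],
    [0,0,0],
    [0,0,0],
    [0,0,0],
    [0,0,0],
  ],
  claw=1,
)

```text
time: 16.27
tool_pos: [0.5564, 0.1458, 0.0303]
tool_rot: [-0.01, 0.713, -0.701, 0.005]
ft_force: [0.1, -0.3, -0.1]
grip_width: 0.0856
```

Emit:
servo_tool(
  linear=[
    [0,0,0.2],
    [0,0,0.5],
    [0,0,0.8],
    [0,0,0.8],
    [0,0,0.5],
  ],
  turn=[
    [0,0,0],
    [0,0,0],
    [0,0,0],
    [0,0,0],
    [0,0,0],
  ],
)

```text
time: 16.9
tool_pos: [0.5542, 0.1454, 0.1745]
tool_rot: [-0.008, 0.713, -0.701, 0.004]
ft_force: [-0.5, 0.7, -0.2]
grip_width: 0.0852
```

Emit:
servo_tool(
  linear=[
    [0,0,0.8],
    [0,0,0.5],
    [0,0,0],
    [0,0,0],
    [0,0,0],
  ],
  turn=[
    [0,0,0],
    [0,0,0],
    [0,0,0],
    [0,0,0],
    [0,0,0],
  ],
)

```text
time: 17.52
tool_pos: [0.5542, 0.1453, 0.2452]
tool_rot: [-0.01, 0.713, -0.701, 0.005]
ft_force: [0.2, -0.4, -1.2]
grip_width: 0.0854
```

```bash
python3 st.py;python3 w.py; python3 -c "
from h import *
grab('scene','scene5');grab('side','side5')"
```

```text
t 17.52 p [0.5542 0.1453 0.2452] yaw x -89.0 z [ 0.022  0.007 -1.   ] F [ 0.2 -0.4 -1.2] w 0.0854 q [-0.18  0.33 -0.15  1.79  0.06  1.   -1.91]
edge 338.0 [ 0.5574 -0.0472  0.05  ]
```

View pics/scene5.png

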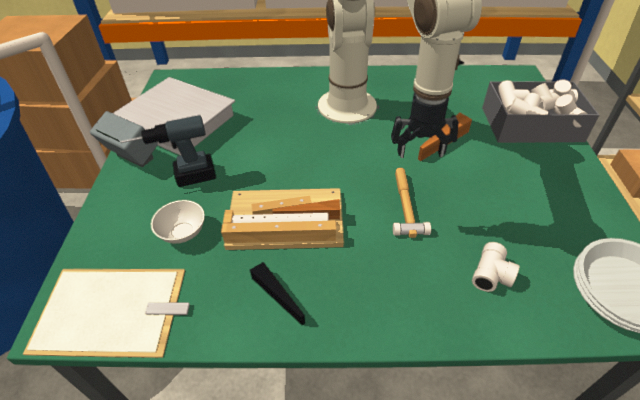

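View pics/side5.png

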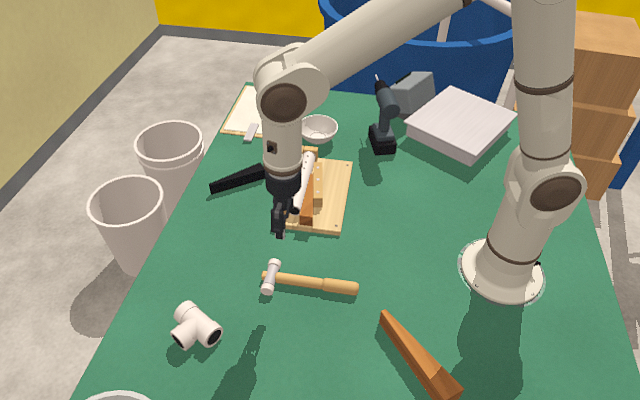

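The scene view shows the hammer flat on the bench (head at about (411,229)) and the wedge seated in the jig (tail at (338,208)). The bowl (178,222), tee (495,268) and drill (190,150) are where they were. Handing in.

```bash
python3 -c "
from workcell import ctrl
print(ctrl.finish_job())"
```

```text
the job is handed in; nothing more can be done
None
```

The wedge is driven in and tight, and the job was handed in at about 17.5 s of the 42 s allowed. I gripped the hammer at the neck and gave the wedge's thick end eight separate taps. The first four slid it in and the last four were tight taps, reading about 17 to 24 N.

- **Wedge:** the tail edge stayed at pixel 338 in the scene view over the last three taps, and the hammer stopped at the same point each time, within 0.2 mm. I put its end at about 113 mm in the jig, where it should be tight. I did not test the pipe directly.
- **Hammer:** it lies flat on the bench near its first spot, clear of the jig, with the gripper open and raised well above it.
- **Bystanders:** the bowl, tee and drill look unmoved in the last two pictures.
- **Disagreements:** the two cameras differed by up to about 7 mm in x when placing the head and the tail, so I aimed between them. The tool also drifted 1° or less during the taps. Neither caused a problem I could see.

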